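Shift the doll-maker's bench lathe into third gear

ROBOT

A 6-joint arm with a two-finger parallel gripper is mounted at the origin on the work surface. World frame = base frame: x ahead of the robot, y to its left, z up, the work surface at z = 0. Lengths are in m, angles in rad, forces in N, time in s.
With the tool pointing down it reaches from about 0.4 to 0.825 m from the base axis. Payload 7 kg.
Tool frame: the origin (TCP) lies on the mounting face of the last link; the fingertips stand arm.tcp_to_tips ahead of it and the grasp point (between the pads) lies 159 mm ahead of it (arm.tcp_to_tips is the distance from the TCP to the fingertips, in m); z points along the fingers, y is the direction in which the jaws open and shut (so a half turn about z gives the same grasp; the last joint's range is limited). The gripper opens to 88 mm and grips with 3 to 60 N. Pads are 19 mm wide; open, the fingers measure 130 mm over their backs; the gripper's body (78 mm by 193 mm) begins 47 mm behind the grasp point.
Start: joints at [-0.926, 0.359, 0.012, 0, -1.224, -0.288], TCP at [0.236, -0.632, 0.405] pointing down, gripper open.
Joint ranges: [-3.07, 3.07], [-1.43, 2.12], [-1.02, 1.25], [-3.03, 1.67], [-3.05, -0], [-3.03, 3.03]. Speed limits (rad/s): [2.39, 2.39, 3.01, 3.14, 3.14, 3.14].

INTERFACE

Orientations are given as [roll, pitch, yaw] about the fixed x, y, z axes, in that order (R = Rz(yaw) Ry(pitch) Rx(roll)).
In Python, from station import arm, cams, job_done, finder gives the robot as it stands.
- The arm moves only by the tool play_rows, never from a script. Its argument "targets" is a list that holds one entry, the list of rows, each a list of 4 numbers: the shift along the tool's x, y, z in m, then the turn about the tool's z in degrees. A call has 1 to 5 rows; each row is the pose to reach, as a shift and turn from the pose commanded when the call began, along the tool's axes at that moment; what a row does not reach only later rows make up. A row lasts 1/8 s, in which the tool goes at most 62.5 mm and 10.7 degrees, less where a joint would pass 70% of its speed; a pose out of reach is approached as far as the arm can. A call with a gripper value outside its range is refused whole. "grip" is the closure in counts, from 0 (fully open) to 255 (shut), set as the call begins (left out, the last holds). The fingers move at their own pace and stop on an object; "newtons" is the grip in N (left out, the last holds). Time passes only in rows, so rows that repeat a pose let the fingers close. It gives the time, the measured TCP pose, the force and the opening at its end, in the units of the state.
- arm.get_state(): the state, without advancing time (a new reading comes with each control period).
- cams.grab_frame(name): name is "scene" or "top" or "wrist"; returns (picture, depth): 480x640x3 uint8, red, green, blue; 480x640 float32, m along the optical axis (not along the pixel's ray), 0 where there is no reading.
- cams.camera_params(name): a dict with "intrinsics" (3x3 intrinsics, pixels), "D" ([k1, k2, p1, p2, k3] as OpenCV has them; the pictures are not rectified), "position" and "attitude" of the camera in the world. Camera axes: x right, y down, z forward; pixel columns grow to the right and rows downward; lengths in m; the calibration is good to about 2 mm. A picture is of the moment at which its call begins: read the wrist's pose just before it. camera_params takes no time and is no camera call; for the wrist camera it gives the pose at the moment of the call.
- job_done(): hands the job in, once; it reports no verdict.
Trained networks look in the newest picture that a camera, given by its name, has taken for a name from the list of things; names that differ only in an ending like _2 or _b are one class to them, and where a whole thing is asked for, a point or a joint stands for the part that bears it (a point fixed in the world has none). Each returns a list of dicts, best first, with "score" (0 to 1); they miss things now and then, are a little off and sometimes report something else, mostly with a low value. They report only what shows in the picture. A call takes as long as a camera call.
- finder.find_in(camera, query): "xyz" ([x, y, z] in m, in world coordinates, good to about 4 mm: the middle of the surface that is visible of it).
- finder.masks_of(camera, query): "mask" (480x640 bool, what is visible of it).
The state is a dict: "t": time; "q": joint angles; "qd": joint speeds; "joint_efforts": joint torques, N m; "eef_pos": TCP position; "ee_rot": TCP orientation; "force": force on the tool from outside, world axes, zero at the start; "moment": the same for the moment, N m; "width": finger opening in m.
Only numpy, scipy, OpenCV 4.12 (cv2) and the standard library are available. Lean on these libraries where they do the work, as an engineer would, in place of code of your own. Each camera call takes 0.05 s, during which the arm holds its last target. There are 200 camera calls.

TASK

The gear lever on the green bench lathe has been left somewhere in the left-hand lane of its H-shaped gate. With closed fingertips, push the lever's black knob to neutral, across to the right-hand lane and then forward, away from the robot, all the way into the third slot (the one with the blue dot), and leave it there with the fingers clear. Only push, gently: do not take the lever between the fingers, do not let it run back into the fourth slot (red dot), and leave the doll, the doll's head, the glue bottle and the screw box standing where they are.

Things in the scene. Friction and masses are not known exactly. Their poses are not given: they have to be found in the camera images.
- lathe: Green bench lathe, fixed; origin on the bench under the centre of its headstock, a box 200 (x) by 220 (y) by 134 mm high. +x forward (away from the robot), +y left, z up. On top a steel gate plate, 112 by 110 mm, upper face at 140 mm. Bed, chuck and tailstock run to the right (-y), up to 540 mm from the origin, not above 135 mm. The lever pivots 50 mm above the origin.
- gate (a point): Centre of the H gate, on the plate's upper face, axes as the lathe. Stem centre: left lane y = +17.6 mm (first slot forward, white dot; second back, yellow), right lane y = -17.6 mm (third forward, blue; fourth back, red), ends x = +-23 mm. It can cross between lanes only within 4.5 mm of x = 0 (fore within 0.05 rad of 0); the tongues' corners are rounded.
- third_slot (a point): Forward end of the third slot, at the height of the gate's upper face; beside it, 17 mm farther forward, is the blue dot, 15 mm across.
- knob (a point): Centre of the lever's black ball knob, 34 mm across, on a steel stem 10 mm thick with an 18 mm collar under the ball; 180 mm from the pivot, so 230 mm above the bench when upright. Moves up to 46 mm forward/back and 36 mm left/right of upright on arcs, at most 10 mm lower at the ends. 2 to 4 N moves it; no spring, it stays where left.
- lever: The gear lever itself (stem and knob). Its origin is the pivot, 50 mm above the lathe's origin; its z runs up the stem.
- across (a joint): Sideways lean of the lever in rad: -0.2 fully in the left lane, +0.2 fully in the right lane, 0 in the middle.
- fore (a joint): Forward lean of the lever in rad: +0.26 at the forward ends of the slots (first, third), 0 in neutral, -0.26 at the back ends (second, fourth). The slot ends are hard stops.
- doll_mid (a point): Loose wooden doll, 162 mm tall, 60 mm across at the skirt, standing on the bench to the left of the headstock; point half-way up.
- glue_mid (a point): Loose white glue bottle, 48 mm across and 120 mm tall, to the left of the headstock; point half-way up.
- screw_box_mid (a point): Loose red and white box of screws, 60 by 85 by 35 mm, lying in front of the headstock on the robot's side; point at its centre.
- doll_head_mid (a point): Small loose wooden doll's head, 32 mm across and 31 mm tall, standing on top of the headstock near its far left corner; point half-way up.
- collar (a point): Point on the stem 35 mm below the knob's centre (145 mm from the pivot), just under the collar.

How it is judged:
On the way, in this order (a step that is already met when the one before it is completed fails the run):
1. the lever is across in the right-hand lane, still in neutral (value of joint across above 0.12 rad and value of joint fore between -0.16 and 0.12 rad).
2. the lever is forward in the third slot (value of joint across above 0.12 rad and value of joint fore above 0.225 rad), for 0.2 s.
At the end, for the whole second after the job is handed in: The lever rests in the right-hand lane (across above 0.12 rad) and at the forward end of the third slot (fore above 0.225 rad of 0.26), and the doll, doll's head, glue bottle and screw box are within 20 mm of where they stood (all of step 2 and velocity of joint fore between -0.05 and 0.05 rad/s and velocity of joint across between -0.05 and 0.05 rad/s and distance of each of doll_mid, glue_mid, screw_box_mid, doll_head_mid from where it was at the start of the episode below 0.02 m); the robot touches nothing.
It fails at once if the lever was run back into the fourth slot (across above 0.1 and fore below -0.16 rad) (value of joint across above 0.1 rad and value of joint fore below -0.16 rad).
It fails at once if the lever was pushed hard, with more than 36 N (contact force between the fingers and lever above 36 N).
It fails at once if the lever was taken between the fingers (distance between the grasp point and knob below 0.022 m or distance between the grasp point and collar below 0.016 m).
It fails at once if a bystander was moved by more than 20 mm (distance of any of doll_mid, glue_mid, screw_box_mid, doll_head_mid from where it was at the start of the episode above 0.02 m).
It also fails if it takes over 72 s, if anything falls off the work surface, if the arm or the gripper's body presses on something with over 40 N, if the wrist force passes 120 N, or if a joint passes its speed limit or range.

## Working session

There is one attempt and no reset: what is moved stays moved. The work goes in short steps, Python scripts to look and compute and a tool call to move; the robot and the scene stay as the last step left them, time stands still between calls to the robot, and variables do not carry over. Pictures are saved under pics/ and viewed, about 8 in all and at most 12, crops included, and the job is handed in when it is done.

Besides the shell and the picture viewer there is one more tool, called after "Call:" in YAML: its name, and indented under it one key for each argument. play_rows: Moves the arm, as the interface text tells. Its arguments: {"type":"object","properties":{"targets":{"type":"array","items":{"type":"array","items":{"type":"array","items":{"type":"number"}}}},"grip":{"type":"number"},"newtons":{"type":"number"}},"required":["targets"]}

```bash
ls; mkdir -p pics
cat > h.py <<'E'
from station import arm, cams, job_done, finder
import numpy as np, cv2
from scipy.spatial.transform import Rotation as R
def save(cam,n):
    p,d=cams.grab_frame(cam); cv2.imwrite(f'pics/{n}.png',p[:,:,::-1]); return p,d
def world(cam,u,v,z):
    c=cams.camera_params(cam);K=np.array(c['intrinsics'],float)
    x,y=cv2.undistortPoints(np.array([[[u,v]]],float),K,np.array(c['D'],float))[0,0]
    return c['position']+att(c)@(np.array([x,y,1])*z)
def att(c):
    a=np.array(c['attitude'],float)
    return a if a.shape==(3,3) else R.from_euler('xyz',a).as_matrix() if a.size==3 else R.from_quat(a).as_matrix()
E
python3 - <<'E'
from h import *
print(arm.get_state(), arm.tcp_to_tips)
for c in('scene','top'):
    save(c,c+'0'); k=cams.camera_params(c); print(c,k)
    for q in('knob','gate','third_slot','lathe','lever','collar','doll_mid','glue_mid','screw_box_mid','doll_head_mid'):
        try: print(q,[(np.round(r['xyz'],4),round(r['score'],2)) for r in finder.find_in(c,q)[:2]])
        except Exception as e: print(q,e)
E
```

```text
pics
{'t': 0.0, 'q': array([-9.25921938e-01,  3.59387059e-01,  1.10457314e-02, -3.69255995e-04,
       -1.22412520e+00, -2.88151374e-01]), 'qd': array([-9.19871440e-06,  3.41141971e-04,  3.62237737e-04,  1.50536631e-03,
        1.16275037e-03,  6.11776185e-05]), 'joint_efforts': array([ 1.41250261e-03, -5.82724857e+01,  2.93059909e+01,  6.99716270e+00,
        6.90697329e-03, -1.72044456e-04]), 'eef_pos': array([ 0.23567282, -0.63230023,  0.40371318]), 'ee_rot': array([ 3.13989266e+00, -1.41874259e-04, -2.78499527e+00]), 'force': array([-0.15462662,  0.47667111, -0.52709525]), 'moment': array([-0.03902126, -0.00396435,  0.04946581]), 'width': 0.08796243421992171} 0.1781
scene {'intrinsics': array([[525.7230603 ,   0.        , 318.64252898],
       [  0.        , 525.7230603 , 242.97168673],
       [  0.        ,   0.        ,   1.        ]]), 'D': array([0.0167359, 0.       , 0.       , 0.       , 0.       ]), 'position': array([1.11964097, 0.51102436, 0.59387896]), 'attitude': array([-2.16329394, -0.00992355,  2.08459661])}
knob [(array([0.6034, 0.0609, 0.2215]), 0.95), (array([0.60
[... 810 characters left out ...]
47102819, 0.20875792, 1.0440496 ]), 'attitude': array([-3.05587543, -0.04460967, -1.54929206])}
knob [(array([0.599 , 0.0626, 0.2388]), 0.68), (array([ 0.5869, -0.0515,  0.1337]), 0.35)]
gate [(array([ 0.5896, -0.0525,  0.137 ]), 0.79)]
third_slot [(array([ 0.5849, -0.0454,  0.1329]), 0.87)]
lathe [(array([ 0.5874, -0.0457,  0.1331]), 0.73)]
lever [(array([0.5962, 0.0609, 0.2376]), 0.83)]
collar [(array([0.5987, 0.0563, 0.2343]), 0.92), (array([0.5946, 0.0613, 0.2414]), 0.26)]
doll_mid [(array([0.5456, 0.2474, 0.115 ]), 0.94)]
glue_mid [(array([0.6674, 0.2243, 0.0842]), 0.72), (array([ 0.5888, -0.052 ,  0.1369]), 0.31)]
screw_box_mid [(array([0.4121, 0.0192, 0.033 ]), 0.67)]
doll_head_mid []
```

View pics/top0.png

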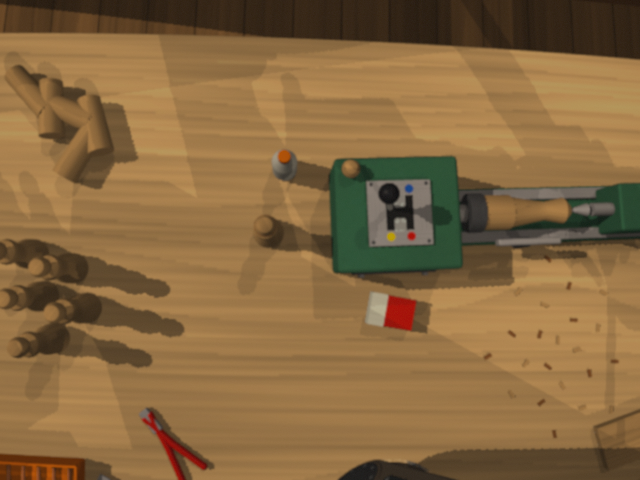

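View pics/scene0.png

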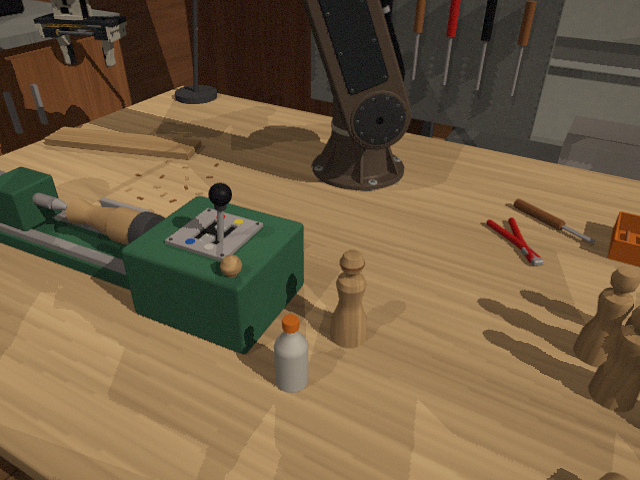

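Top view: the knob is at (389,193), forward in the left lane (first slot). The blue dot is at (409,188), yellow at (391,237), red at (411,236). The doll's head is at (351,169) on the far left corner, and the screw box at (391,311) is on the robot's side. The scene view agrees.

```bash
cat >> h.py <<'E'
def plane(cam,u,v,z):
    p0=np.array(cams.camera_params(cam)['position']); d=world(cam,u,v,1)-p0
    return p0+d*(z-p0[2])/d[2]
def cloud(cam,d):
    c=cams.camera_params(cam);K=np.array(c['intrinsics'],float)
    v,u=np.indices(d.shape); q=cv2.undistortPoints(np.stack([u,v],-1).reshape(-1,1,2).astype(float),K,np.array(c['D'],float))[:,0]
    P=np.c_[q,np.ones(len(q))]*d.reshape(-1,1)
    return (P@att(c).T+c['position']).reshape(*d.shape,3)
def sphere(P,r=.017):
    from scipy.optimize import least_squares
    return least_squares(lambda s:np.linalg.norm(P-s,axis=1)-r,P.mean(0)-[0,0,.01],loss='soft_l1',f_scale=.002).x
E
python3 - <<'E'
from h import *
for cam in('top','scene'):
    p,d=cams.grab_frame(cam); W=cloud(cam,d)
    h=cv2.cvtColor(p,cv2.COLOR_RGB2HSV); H,S,V=h[...,0],h[...,1],h[...,2]
    near=(abs(W[...,0]-.6)<.1)&(abs(W[...,1]-.04)<.1)
    pl=near&(abs(W[...,2]-.14)<.012)
    for n,m in dict(blue=(H>100)&(H<130)&(S>130),yellow=(H>20)&(H<35)&(S>130),red=((H<6)|(H>174))&(S>150)).items():
        m=m&pl; v,u=np.nonzero(m)
        if len(u): print(cam,n,len(u),u.mean(),v.mean(),plane(cam,u.mean(),v.mean(),.14),W[m].mean(0))
    k=near&(W[...,2]>.205)&(W[...,2]<.26)
    print('knob',k.sum(),sphere(W[k]))
    g=near&(S<60)&(V>70)&(abs(W[...,2]-.14)<.008)
    v,u=np.nonzero(g); pts=np.array([plane(cam,a,b,.14)[:2] for a,b in zip(u,v)])
    print('plate',cv2.minAreaRect((pts*1000).astype(np.float32)))
E
python3 -c "
import cv2
p=cv2.imread('pics/top0.png')[140:290,310:490];cv2.imwrite('pics/c.png',cv2.resize(p,(720,600),interpolation=2))"
```

```text
top blue 36 408.5 188.16666666666666 [0.62640511 0.0083584  0.14      ] [0.62620202 0.00862145 0.1411869 ]
top yellow 59 390.77966101694915 236.3050847457627 [0.54247267 0.03855998 0.14      ] [0.54235765 0.03883476 0.14147647]
top red 43 410.95348837209303 235.53488372093022 [0.5446473  0.00368565 0.14      ] [0.54453126 0.00400954 0.14142905]
knob 378 [0.60249131 0.05888657 0.22552443]Traceback (most recent call last):
  File "<stdin>", line 13, in <module>
  File "h.py", line 14, in plane
    p0=np.array(cams.camera_params(cam)['position']); d=world(cam,u,v,1)-p0
                ~~~~~~~~~~~~~~~~~~^^^^^
ValueError: time passes only in moves, steps and waits
```

View pics/c.png

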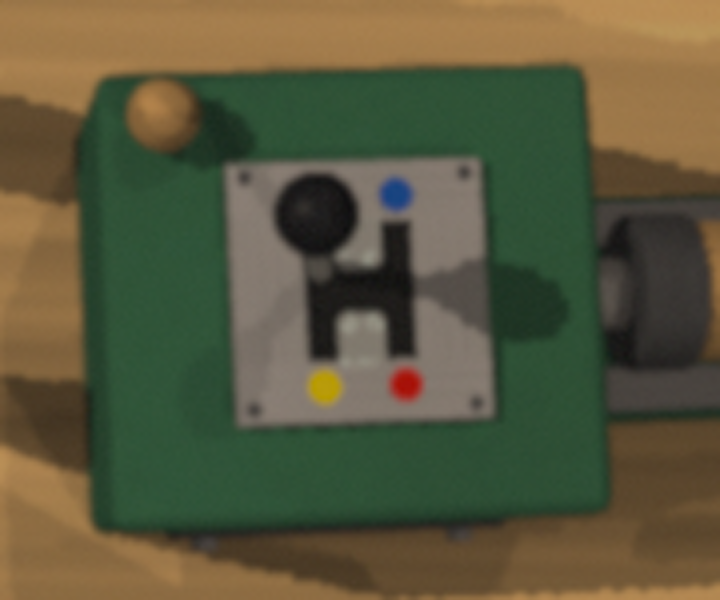

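Gate centre is at (0.584, 0.0235) with yaw ≈ 0.06 rad, from the dots. In lathe axes the knob is at (+20, +34) mm, so fore ≈ 0.11 and across ≈ -0.19, which fits the given geometry. Next I lift, close the gripper and align it with the lathe.

Call:
play_rows:
  targets:
    - [[0,0,-0.04,8.5],[0,0,-0.06,17],[0,0,-0.06,17],[0,0,-0.06,17],[0,0,-0.06,17]]
  grip: 255
  newtons: 10

```text
t: 1.78
eef_pos: [0.2357, -0.6324, 0.4635]
ee_rot: [3.14, -0.001, -3.08]
force: [1.3, 0.3, -0.3]
width: 0.0437
```

```bash
cat >> h.py <<'E'
G=np.array([.5844,.0235]); YAW=.06
def lath(p):  # world xyz -> lathe axes about gate (z world)
    c,s=np.cos(YAW),np.sin(YAW); d=np.asarray(p)[:2]-G
    return np.round([c*d[0]+s*d[1],-s*d[0]+c*d[1],p[2]],4)
def rep(goal=None):
    s=arm.get_state(); Rm=R.from_euler('xyz',s['ee_rot']).as_matrix(); tip=s['eef_pos']+Rm[:,2]*arm.tcp_to_tips
    print('t',round(s['t'],2),'tip(lathe)',lath(tip),'rot',np.round(s['ee_rot'],3),'F',np.round(s['force'],1),'w',round(s['width'],4))
    if goal is not None:
        c,q=np.cos(YAW),np.sin(YAW); w=np.r_[G+[c*goal[0]-q*goal[1],q*goal[0]+c*goal[1]],goal[2]]
        print('tool shift',np.round(Rm.T@(w-tip),4))
def knob():
    for cam in('top','scene'):
        p,d=cams.grab_frame(cam); W=cloud(cam,d); L=lath(sphere_pts(W,p)); print(cam,'knob lathe',L,'fore',round(np.arctan2(L[0],L[2]-.05),3),'across',round(-np.arctan2(L[1],L[2]-.05),3))
def sphere_pts(W,p):
    m=(abs(W[...,0]-.59)<.1)&(abs(W[...,1]-.025)<.09)&(W[...,2]>.205)&(W[...,2]<.252)&(p.max(-1)<75)
    return sphere(W[m])
E
python3 - <<'E'
from h import *
rep((.067,.034,.275)); knob()
E
```

```text
t 1.77 tip(lathe) [-0.3876 -0.6335  0.2854] rot [ 3.14e+00 -1.00e-03 -3.08e+00] F [ 1.3  0.3 -0.3] w 0.0437
tool shift [-0.4554  0.6669  0.0111]
top knob lathe [0.0202 0.0342 0.2257] fore 0.114 across -0.192
scene knob lathe [0.0195 0.0334 0.2252] fore 0.111 across -0.188
```

Both cameras agree on the knob. The next move goes to the far side of it.

Call:
play_rows:
  targets:
    - [[-0.034,0.05,0,0],[-0.068,0.1,0,0],[-0.102,0.15,0,0],[-0.136,0.2,0,0],[-0.17,0.25,0,0]]

```text
t: 2.5
eef_pos: [0.391, -0.371, 0.4645]
ee_rot: [-3.142, -0.0, -3.081]
force: [1.6, -0.2, -0.6]
width: 0.0008
```

Call:
play_rows:
  targets:
    - [[-0.034,0.05,0,0],[-0.068,0.1,0,0],[-0.102,0.15,0,0],[-0.136,0.2,0,0],[-0.17,0.25,0,0]]

```text
t: 3.12
eef_pos: [0.5457, -0.111, 0.4647]
ee_rot: [-3.142, 0.0, -3.081]
force: [1.8, -0.8, 0.4]
width: 0.0006
```

Run:
```python
from h import *
rep((.067,.034,.275))
```

```text
t 3.12 tip(lathe) [-0.0466 -0.132   0.2866] rot [-3.142  0.    -3.081] F [ 1.8 -0.8  0.4] w 0.0006
tool shift [-0.1138  0.1659  0.0116]
```

Call:
play_rows:
  targets:
    - [[-0.045,0.04,0,0],[-0.09,0.08,0,0],[-0.113,0.12,0,0],[-0.113,0.165,0,0],[-0.113,0.165,0,0]]

```text
t: 3.75
eef_pos: [0.6482, 0.0614, 0.4636]
ee_rot: [-3.141, -0.001, -3.078]
force: [0.7, 0.3, -0.0]
width: 0.0005
```

Run:
```python
from h import *
rep((.067,.034,.212)); save('scene','s1')
```

```text
t 3.75 tip(lathe) [0.0657 0.034  0.2855] rot [-3.141e+00 -1.000e-03 -3.078e+00] F [ 0.7  0.3 -0. ] w 0.0005
tool shift [-0.0014  0.      0.0735]
```

Call:
play_rows:
  targets:
    - [[0,0,0.03,0],[0,0,0.06,0],[0,0,0.073,0],[0,0,0.073,0]]

```text
t: 4.3
eef_pos: [0.6479, 0.0578, 0.3912]
ee_rot: [-3.141, -0.001, -3.082]
force: [0.6, 0.7, 0.2]
width: 0.001
```

Run:
```python
from h import *
rep((.0285,.034,.212)); save('scene','s1')
```

```text
t 4.3 tip(lathe) [0.0653 0.0303 0.2131] rot [-3.141e+00 -1.000e-03 -3.082e+00] F [0.6 0.7 0.2] w 0.001
tool shift [0.0368 0.0036 0.0012]
```

View pics/s1.png

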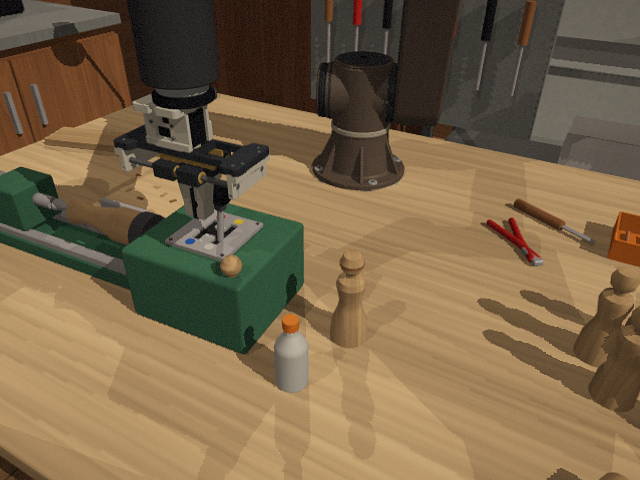

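The closed fingers stand just forward of the knob, around (200,195), with the stem at (221,225), and they touch nothing. Now I push the knob gently back toward neutral.

Call:
play_rows:
  targets:
    - [[0.006,0.003,0,0],[0.012,0.003,0,0],[0.016,0.003,0,0],[0.02,0.003,0,0],[0.023,0.003,0,0]]

```text
t: 4.97
eef_pos: [0.6252, 0.0603, 0.3926]
ee_rot: [3.141, 0.003, -3.081]
force: [3.1, 0.5, 3.8]
width: 0.0002
```

Call:
play_rows:
  targets:
    - [[0.003,0,0,0],[0.006,0,0,0],[0.009,0,0,0],[0.011,0,0,0],[0.011,0,0,0]]

```text
t: 5.6
eef_pos: [0.6137, 0.0595, 0.3916]
ee_rot: [3.142, -0.0, -3.081]
force: [2.5, 0.3, 2.4]
width: 0.0004
```

Run:
```python
from h import *
rep((.0275,.034,.212)); knob()
```

```text
t 5.6 tip(lathe) [0.0313 0.0342 0.2135] rot [ 3.142 -0.    -3.081] F [2.5 0.3 2.4] w 0.0004
tool shift [ 0.0038 -0.0002  0.0015]
top knob lathe [0.0058 0.0351 0.2276] fore 0.033 across -0.195
scene knob lathe [0.0241 0.0384 0.2325] fore 0.131 across -0.207
```

Call:
play_rows:
  targets:
    - [[0.002,0,0,0],[0.004,0,0,0],[0.005,0,0,0],[0.005,0,0,0]]

```text
t: 6.2
eef_pos: [0.6088, 0.0592, 0.3917]
ee_rot: [3.142, -0.0, -3.081]
force: [2.4, 0.0, 2.8]
width: 0.0004
```

Call:
play_rows:
  targets:
    - [[-0.01,0,0,0],[-0.025,0,-0.01,0],[-0.025,0,-0.06,0],[-0.025,0,-0.075,0],[-0.025,0,-0.075,0]]

```text
t: 6.82
eef_pos: [0.634, 0.0606, 0.4671]
ee_rot: [3.141, 0.001, -3.082]
force: [-0.5, -0.3, 0.1]
width: 0.0007
```

Run:
```python
from h import *
rep((0,.085,.285)); knob()
```

```text
t 6.83 tip(lathe) [0.0519 0.0342 0.289 ] rot [ 3.141e+00  1.000e-03 -3.082e+00] F [-0.5 -0.3  0.1] w 0.0007
tool shift [0.0519 0.0508 0.004 ]
top knob lathe [0.0003 0.0347 0.2267] fore 0.002 across -0.194
scene knob lathe [-0.      0.0338  0.2259] fore -0.0 across -0.19
```

The lever is in neutral and both cameras agree. Now to the left side of the knob.

Call:
play_rows:
  targets:
    - [[0.025,0.03,0,0],[0.052,0.06,0,0],[0.052,0.06,0.04,0],[0.052,0.06,0.075,0],[0.052,0.06,0.076,0]]

```text
t: 7.55
eef_pos: [0.5772, 0.1171, 0.3868]
ee_rot: [-3.139, -0.007, -3.082]
force: [0.0, -0.7, 1.1]
width: 0.0002
```

Run:
```python
from h import *
rep((0,.0725,.213)); knob()
```

```text
t 7.55 tip(lathe) [-0.0029  0.0934  0.2088] rot [-3.139 -0.007 -3.082] F [ 0.  -0.7  1.1] w 0.0002
tool shift [-0.0029 -0.021  -0.0042]h.py:23: RuntimeWarning: Mean of empty slice.
  return least_squares(lambda s:np.linalg.norm(P-s,axis=1)-r,P.mean(0)-[0,0,.01],loss='soft_l1',f_scale=.002).x
  ret = um.true_divide(
Traceback (most recent call last):
  File "h.py", line 36, in knob
    p,d=cams.grab_frame(cam); W=cloud(cam,d); L=lath(sphere_pts(W,p)); print(cam,'knob lathe',L,'fore',round(np.arctan2(L[0],L[2]-.05),3),'across',round(-np.arctan2(L[1],L[2]-.05),3))
                                                     ~~~~~~~~~~^^^^^
  File "h.py", line 39, in sphere_pts
    return sphere(W[m])
  File "h.py", line 23, in sphere
    return least_squares(lambda s:np.linalg.norm(P-s,axis=1)-r,P.mean(0)-[0,0,.01],loss='soft_l1',f_scale=.002).x
           ~~~~~~~~~~~~~^^^^^^^^^^^^^^^^^^^^^^^^^^^^^^^^^^^^^^^^^^^^^^^^^^^^^^^^^^^^^^^^^^^^^^^^^^^^^^^^^^^^^^^
ValueError: Initial guess is outside of provided bounds
```

Call:
play_rows:
  targets:
    - [[0,-0.008,0,0],[0,-0.014,0,0],[0,-0.02,0,0],[0,-0.025,0,0],[0,-0.03,0,0]]

```text
t: 8.22
eef_pos: [0.5803, 0.0874, 0.3911]
ee_rot: [3.141, 0.001, -3.082]
force: [-0.4, 3.8, 3.0]
width: 0.0008
```

Run:
```python
from h import *
rep((0,.004,.213))
p,d=save('wrist','w1')
```

```text
t 8.22 tip(lathe) [-1.00e-04  6.41e-02  2.13e-01] rot [ 3.141e+00  1.000e-03 -3.082e+00] F [-0.4  3.8  3. ] w 0.0008
tool shift [-0.0001 -0.0601 -0.0001]
```

View pics/w1.png

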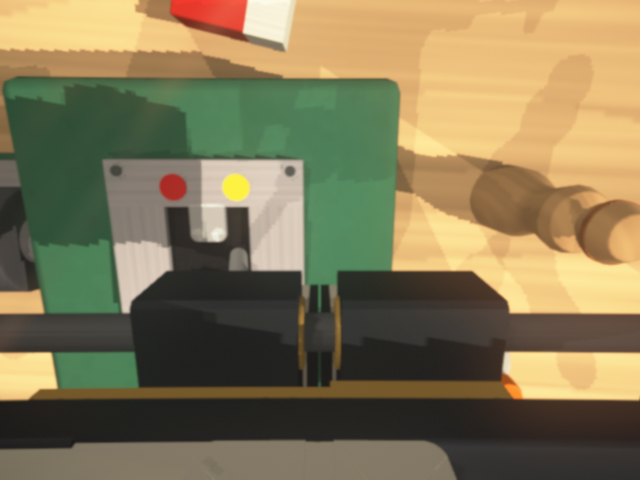

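The wrist view shows the stem at (238,258), still near the left lane at neutral. The force is 4 N, so it is in contact. I continue pushing right.

Call:
play_rows:
  targets:
    - [[0,-0.005,0,0],[0,-0.01,0,0],[0,-0.015,0,0],[0,-0.02,0,0],[0,-0.022,0,0]]

```text
t: 8.9
eef_pos: [0.5815, 0.0651, 0.3907]
ee_rot: [-3.142, 0.0, -3.082]
force: [-0.1, 3.1, 2.4]
width: 0.0006
```

Run:
```python
from h import *
rep((0,.004,.213))
p,d=save('wrist','w2')
```

```text
t 8.9 tip(lathe) [-0.0004  0.0417  0.2126] rot [-3.142  0.    -3.082] F [-0.1  3.1  2.4] w 0.0006
tool shift [-0.0004 -0.0377 -0.0004]
```

View pics/w2.png

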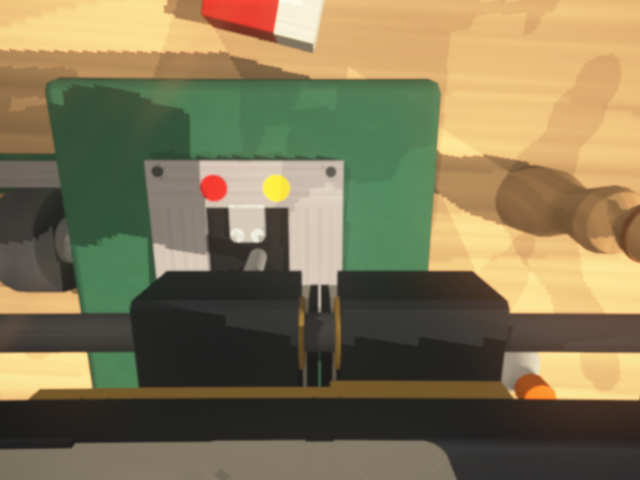

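The stem is now mid-gate at (257,262) and crossing, with a steady 3 N.

Call:
play_rows:
  targets:
    - [[0,-0.005,0,0],[0,-0.01,0,0],[0,-0.015,0,0],[0,-0.02,0,0],[0,-0.022,0,0]]

```text
t: 9.57
eef_pos: [0.5827, 0.0431, 0.3906]
ee_rot: [-3.141, -0.0, -3.082]
force: [-0.7, 1.4, 3.1]
width: 0.0004
```

Call:
play_rows:
  targets:
    - [[0,-0.004,0,0],[0,-0.008,0,0],[0,-0.01,0,0],[0,-0.012,0,0],[0,-0.012,0,0]]

```text
t: 10.2
eef_pos: [0.5834, 0.0315, 0.3905]
ee_rot: [-3.142, -0.0, -3.082]
force: [-0.4, 0.5, 1.5]
width: 0.0007
```

Run:
```python
from h import *
rep((0,.004,.213))
```

```text
t 10.2 tip(lathe) [-0.0006  0.008   0.2124] rot [-3.142 -0.    -3.082] F [-0.4  0.5  1.5] w 0.0007
tool shift [-0.0006 -0.004  -0.0006]
```

Call:
play_rows:
  targets:
    - [[0,0.01,0,0],[0,0.03,0,0],[0,0.03,-0.04,0],[0.04,0.03,-0.076,0],[0.08,0.0,-0.076,0]]

```text
t: 10.82
eef_pos: [0.5035, 0.0286, 0.4691]
ee_rot: [3.141, 0.004, -3.079]
force: [-0.8, -1.5, 0.5]
width: 0.0005
```

Run:
```python
from h import *
rep((-.055,-.033,.213)); knob()
save('top','t2')
```

```text
t 10.82 tip(lathe) [-0.0797  0.01    0.291 ] rot [ 3.141  0.004 -3.079] F [-0.8 -1.5  0.5] w 0.0005
tool shift [-0.0242 -0.0432  0.0781]
top knob lathe [ 0.0004 -0.0238  0.2287] fore 0.002 across 0.132
scene knob lathe [-2.000e-04 -2.380e-02  2.273e-01] fore -0.001 across 0.133
```

View pics/t2.png

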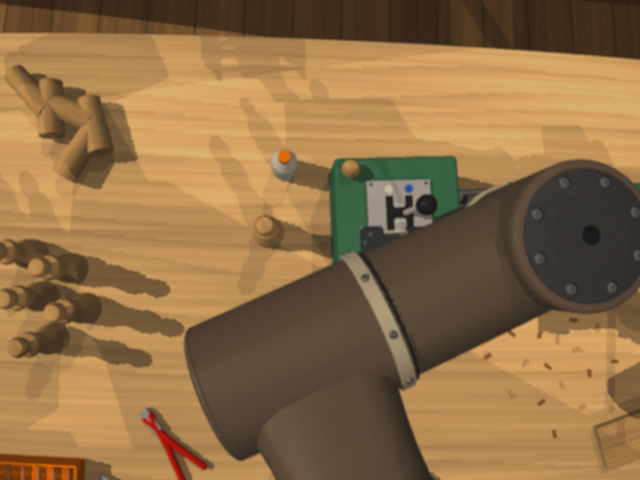

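Top view: the knob is at (427,205), right of centre but only at across ≈ 0.13, because the fingers are thinner than I assumed. The other objects are unmoved. I push another 11 mm right.

Call:
play_rows:
  targets:
    - [[0,0.02,0,0],[-0.04,0.022,0,0],[-0.08,0.022,0,0],[-0.08,0.022,0.04,0],[-0.08,0.022,0.078,0]]

```text
t: 11.6
eef_pos: [0.583, 0.0549, 0.3866]
ee_rot: [-3.141, -0.001, -3.081]
force: [0.5, -0.8, 0.3]
width: 0.0006
```

Call:
play_rows:
  targets:
    - [[0,-0.006,0,0],[0,-0.012,0,0],[0,-0.018,0,0],[0,-0.023,0,0],[0,-0.023,0,0]]

```text
t: 12.22
eef_pos: [0.5837, 0.0303, 0.3898]
ee_rot: [3.141, 0.002, -3.082]
force: [1.0, 1.8, 1.2]
width: 0.0007
```

Run:
```python
from h import *
rep((0,-.0035,.212))
```

```text
t 12.22 tip(lathe) [1.000e-04 7.000e-03 2.117e-01] rot [ 3.141e+00  2.000e-03 -3.082e+00] F [1.  1.8 1.2] w 0.0007
tool shift [ 0.0001 -0.0105 -0.0004]
```

Call:
play_rows:
  targets:
    - [[0,-0.004,0,0],[0,-0.007,0,0],[0,-0.01,0,0],[0,-0.01,0,0]]

```text
t: 12.72
eef_pos: [0.5842, 0.0204, 0.3885]
ee_rot: [-3.142, -0.0, -3.082]
force: [0.4, 1.9, 0.9]
width: 0.0007
```

Call:
play_rows:
  targets:
    - [[0,0.01,0,0],[0,0.03,0,0],[0,0.03,-0.04,0],[0.04,0.03,-0.076,0],[0.08,0.0,-0.076,0]]

```text
t: 13.35
eef_pos: [0.5041, 0.0176, 0.467]
ee_rot: [3.141, 0.004, -3.079]
force: [-0.3, -0.3, -0.7]
width: 0.0004
```

Run:
```python
from h import *
rep((-.055,-.033,.213)); knob()
```

```text
t 13.35 tip(lathe) [-0.0798 -0.001   0.289 ] rot [ 3.141  0.004 -3.079] F [-0.3 -0.3 -0.7] w 0.0004
tool shift [-0.0244 -0.0321  0.076 ]
top knob lathe [ 0.0003 -0.0351  0.2269] fore 0.002 across 0.196
scene knob lathe [-1.000e-04 -3.490e-02  2.254e-01] fore -0.001 across 0.196
```

The lever is fully in the right lane at neutral. Now I go behind the knob, on the robot's side.

Call:
play_rows:
  targets:
    - [[-0.01,-0.033,0,0],[-0.02,-0.033,0,0],[-0.02,-0.033,0.04,0],[-0.02,-0.033,0.076,0],[-0.02,-0.033,0.078,0]]

```text
t: 14.08
eef_pos: [0.5258, -0.0151, 0.3841]
ee_rot: [-3.141, -0.006, -3.081]
force: [-0.2, 0.2, -0.1]
width: 0.0005
```

Call:
play_rows:
  targets:
    - [[-0.006,0,0,0],[-0.014,0,0,0],[-0.022,0,0,0],[-0.028,0,0,0],[-0.034,0,0,0]]

```text
t: 14.7
eef_pos: [0.5606, -0.0139, 0.3868]
ee_rot: [-3.142, 0.0, -3.082]
force: [-0.9, -0.3, 0.5]
width: 0.0001
```

Run:
```python
from h import *
rep((.018,-.034,.210)); knob()
```

```text
t 14.7 tip(lathe) [-0.026  -0.0359  0.2087] rot [-3.142  0.    -3.082] F [-0.9 -0.3  0.5] w 0.0001
tool shift [-0.044   0.0019 -0.0013]h.py:23: RuntimeWarning: Mean of empty slice.
  return least_squares(lambda s:np.linalg.norm(P-s,axis=1)-r,P.mean(0)-[0,0,.01],loss='soft_l1',f_scale=.002).x
  ret = um.true_divide(
Traceback (most recent call last):
  File "h.py", line 36, in knob
    p,d=cams.grab_frame(cam); W=cloud(cam,d); L=lath(sphere_pts(W,p)); print(cam,'knob lathe',L,'fore',round(np.arctan2(L[0],L[2]-.05),3),'across',round(-np.arctan2(L[1],L[2]-.05),3))
                                                     ~~~~~~~~~~^^^^^
  File "h.py", line 39, in sphere_pts
    return sphere(W[m])
  File "h.py", line 23, in sphere
    return least_squares(lambda s:np.linalg.norm(P-s,axis=1)-r,P.mean(0)-[0,0,.01],loss='soft_l1',f_scale=.002).x
           ~~~~~~~~~~~~~^^^^^^^^^^^^^^^^^^^^^^^^^^^^^^^^^^^^^^^^^^^^^^^^^^^^^^^^^^^^^^^^^^^^^^^^^^^^^^^^^^^^^^^
ValueError: Initial guess is outside of provided bounds
```

Near contact. I push forward in small steps and watch the force.

Call:
play_rows:
  targets:
    - [[-0.005,0.001,0,0],[-0.01,0.001,0,0],[-0.015,0.001,0,0],[-0.02,0.001,0,0],[-0.025,0.001,0,0]]

```text
t: 15.38
eef_pos: [0.5853, -0.0114, 0.3866]
ee_rot: [3.142, -0.0, -3.082]
force: [-2.1, -0.8, 0.1]
width: 0.0006
```

Call:
play_rows:
  targets:
    - [[-0.004,0,0,0],[-0.008,0,0,0],[-0.011,0,0,0],[-0.014,0,0,0],[-0.014,0,0,0]]

```text
t: 16.0
eef_pos: [0.5992, -0.0104, 0.3865]
ee_rot: [3.141, -0.0, -3.082]
force: [-2.1, 0.1, -2.1]
width: 0.0004
```

Run:
```python
from h import *
rep((.019,-.034,.210))
```

```text
t 16.0 tip(lathe) [ 0.0127 -0.0347  0.2084] rot [ 3.141 -0.    -3.082] F [-2.1  0.1 -2.1] w 0.0004
tool shift [-0.0063  0.0007 -0.0016]
```

Call:
play_rows:
  targets:
    - [[-0.0015,0,0,0],[-0.003,0,0,0],[-0.004,0,0,0],[-0.004,0,0,0]]

```text
t: 16.5
eef_pos: [0.6031, -0.0102, 0.3866]
ee_rot: [3.142, 0.0, -3.081]
force: [-1.8, 1.0, -1.9]
width: 0.0006
```

Call:
play_rows:
  targets:
    - [[-0.001,0,0,0],[-0.002,0,0,0],[-0.002,0,0,0]]

```text
t: 16.88
eef_pos: [0.6051, -0.0101, 0.3867]
ee_rot: [3.142, 0.0, -3.082]
force: [-2.5, -0.1, -1.9]
width: 0.0007
```

Run:
```python
from h import *
rep((.019,-.034,.210))
```

```text
t 16.88 tip(lathe) [ 0.0187 -0.0348  0.2086] rot [ 3.142  0.    -3.082] F [-2.5 -0.1 -1.9] w 0.0007
tool shift [-0.0003  0.0008 -0.0014]
```

Backing off, going up and measuring.

Call:
play_rows:
  targets:
    - [[0.02,0,0,0],[0.05,0,0,0],[0.08,0,-0.02,0],[0.09,0,-0.06,0],[0.09,0,-0.078,0]]

```text
t: 17.5
eef_pos: [0.5152, -0.0158, 0.4684]
ee_rot: [3.141, 0.007, -3.081]
force: [0.5, 0.2, -0.4]
width: 0.0004
```

Run:
```python
from h import *
rep(); knob(); save('scene','s3')
```

```text
t 17.5 tip(lathe) [-0.0703 -0.035   0.2903] rot [ 3.141  0.007 -3.081] F [ 0.5  0.2 -0.4] w 0.0004
top knob lathe [ 0.0446 -0.0341  0.2213] fore 0.255 across 0.196
scene knob lathe [ 0.0436 -0.034   0.2207] fore 0.25 across 0.197
```

View pics/s3.png

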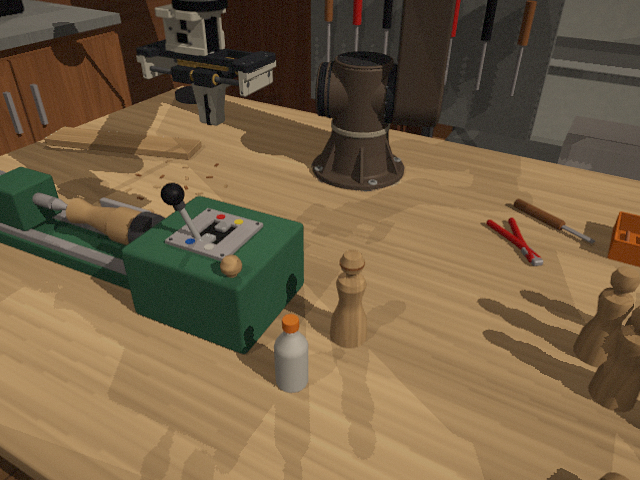

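The knob is at (172,193), leaning forward beside the blue dot at (190,241). The doll, head and bottle are where they were, and the gripper is clear. I hand it in.

```bash
python3 -c "
from h import *
print(job_done())"
```

```text
the job is handed in; nothing more can be done
None
```

The lever is in the third slot, at its forward end beside the blue dot. The job was handed in at about 17.6 s, and the hand-in reports no verdict.

- **What I did:** With closed fingertips I pushed the knob back to neutral and then right. That first sideways push only reached across ≈ 0.13 rad, because the fingers were thinner than I had assumed. A second push brought it to ≈ 0.196 rad, still in neutral, and I then pushed forward. The pushing forces I read were about 5 N or less.
- **Last checks:** The two cameras gave fore 0.250 and 0.255 rad (the limit is 0.225) and across 0.196 and 0.197 rad (the limit is 0.12). The fingers were clear, about 115 mm behind the knob and 70 mm above its centre.
- **Bystanders:** The last scene picture shows the doll, doll's head and glue bottle where they stood. I did not measure the screw box again at the end; the fingertips never went below about 0.2 m, well above it.
- **Failed readings:** Two checks of the knob's position failed because the gripper hid it, and one scene-camera reading was wrong for the same reason. I repeated these with the gripper out of the way, and both cameras then agreed.

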